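# Free the ratchet pawl and lower the jar hold-down

### The arm

A 7-joint arm with a two-finger parallel gripper is mounted at the origin on the work surface. World frame = base frame: x ahead of the robot, y to its left, z up, the work surface at z = 0. Lengths are in mm, angles in degrees, forces in N, time in s.
With the tool pointing down it reaches from about 425 to 800 mm from the base axis. Payload 8.3 kg.
Tool frame: the origin (TCP) lies between the finger pads; the fingertips stand 22 mm ahead of it and the grasp point (between the pads) lies 3 mm ahead of it; z points along the fingers, y is the line along which they close (so a half turn about z gives the same grasp; the last joint's range is limited). The gripper opens to 85 mm and grips with 20 to 120 N. Pads are 22 mm wide; open, the fingers measure 114 mm over their backs; the gripper's body (76 mm by 85 mm) begins 54 mm behind the grasp point. The pads swing forward as they close: fully open they stand 13 mm farther back than shut.
Start: joints at [69.735, 21.967, 0.94, 78.501, -0.361, 79.538, -2.664], TCP at [179.236, -598.731, 253.279] pointing down, gripper open.
Joint ranges: [-169.22, 169.22], [-14.56, 117.87], [-87.37, 89.26], [10.42, 133.3], [-82.24, 262.24], [0.94, 117.77], [-172.7, 172.7]. Speed limits (degrees/s): [136.94, 136.94, 172.46, 172.46, 180, 180, 180].

### API

Orientations are given as [roll, pitch, yaw] about the fixed x, y, z axes, in that order (R = Rz(yaw) Ry(pitch) Rx(roll)).
In Python, from workcell import read_state, eyes, order gives the robot as it stands.
- The arm moves only by the tool carry_out, never from a script. Its arguments are lists of equal length, an entry for each row: "dp": the shift along the world's x, y, z in units of 0.4 m (1.0 is 0.4 m), a list of three; "angular": the turn, a rotation vector about the world's x, y, z in units of 0.5 rad (1.0 is 0.5 rad), a list of three; "gripper": the opening, from 0 (shut) to 1 (fully open). In form: {"dp": [[dx, dy, dz], ...], "angular": [[ax, ay, az], ...], "gripper": [gripper, ...]}. A call has 1 to 10 rows; each row is the pose to reach, as a shift and turn from the pose commanded when the call began; what a row does not reach only later rows make up. A row lasts 1/8 s, in which the tool goes at most 62.5 mm and 10.7 degrees, less where a joint would pass 70% of its speed; a pose out of reach is approached as far as the arm can. A call with a number of a shift or a turn outside -1 to 1 is refused whole. A call with a gripper value outside its range is refused whole. The fingers move at their own pace and stop on an object; "force" is the grip in N (left out, the last holds). Time passes only in rows, so rows that repeat a pose let the fingers close. It gives the time, the measured TCP pose, the force, the opening and the grip force at its end, in the units of the state.
- read_state(): the state, without advancing time (a new reading comes with each control period).
- eyes.snapshot(name): name is "scene" or "top" or "wrist"; returns the picture (480x640x3 uint8, red, green, blue); there is no depth.
- eyes.camera_model(name): a dict with "fx", "fy", "cx", "cy" (pixels), "rvec" (rotation vector, rad) and "tvec" (3), from world to camera coordinates, as OpenCV has them. Camera axes: x right, y down, z forward; pixel columns grow to the right and rows downward; lengths in mm; the calibration is good to about 2 mm. A picture is of the moment at which its call begins: read the wrist's pose just before it. camera_model takes no time and is no camera call; for the wrist camera it gives the pose at the moment of the call.
- order.job_done(): hands the job in; it is judged then, once.
The state is a dict: "t": time; "qpos": joint angles; "dq": joint speeds; "tau": joint torques, N m; "tcp_pos": TCP position; "orientation": TCP orientation; "wrist_force": force on the tool from outside, world axes, zero at the start; "wrist_torque": the same for the moment, N m; "opening": opening from 0.0 (shut) to 1.0 (fully open); "grasp_force": force on a finger pad.
Only numpy, scipy, OpenCV 4.12 (cv2) and the standard library are available. Lean on these libraries where they do the work, as an engineer would, in place of code of your own. Each camera call takes 0.05 s, during which the arm holds its last target. There are 200 camera calls.

### The job

Press the red pawl tab down to free the ratchet of the jar hold-down, then push the yellow handle down until the arm's rubber pad rests on the lid of the sample jar, and leave it there. The sample jar must stay standing in its ring, and the other glassware is to be left where it stands.

Things in the scene. Friction and masses are not known exactly. Their poses are not given: they have to be found in the camera images.
- press: Fixed jar hold-down: white base plate 310 x 130 x 12 mm, two blue cheeks 155 mm high, steel ring nest for the jar. Origin: centre of the plate's underside, on the bench; z up; x runs along the plate from the handle end (-x) to the pawl end (+x); both hinge axes lie along y. Arm hinge axis at x 60, z 130 mm, pawl pivot at x 100, z 70 mm of this frame.
- handle_bar (a point): Centre (on the axis) of the yellow handle, a round crossbar 24 mm in diameter, 110 mm long along the fixture's y, at the free end of the steel arm. About 260 mm above the bench with the arm up, 130 mm with it down; moves on a circle of 200 mm radius about the arm's hinge, in the fixture's x-z plane.
- press_arm (a joint): Angle of the arm, rad: 0 fully up (0.70 rad above level), grows as it is pushed down; at 0.70 the arm is level and its rubber pad meets the jar's lid. A stiff hinge: the arm stays where it is left and takes 2 to 6 N at the handle to push down. With the pawl engaged a tooth blocks it at about 0.15.
- pawl_tab (a point): Centre of the upper face of the pawl's red thumb tab, 46 mm (fixture x) by 44 mm (fixture y), 6 mm thick, at the fixture's +x end, about 100 mm above the bench when engaged. It lies 56 mm beyond (fixture +x) and 30 mm above the pawl's pivot; pressed, it tips down about 25 mm and slightly outwards.
- pawl (a joint): Angle of the pawl, rad: 0 engaged in the teeth, grows as the tab is pressed down, stop at 0.40. The nose is clear of all teeth above 0.24. A friction pivot, about 2.5 N at the tab: it stays where it is left.
- sample_jar: Amber jar with white lid, 66 mm in diameter, 88 mm high, loose, standing in the ring nest on the base plate, under the arm's pad. Origin: centre of its underside, z up. To be left standing there.
- nest (a point): Centre of the jar's ring nest, on the upper face of the base plate, 12 mm above the bench. The ring is 10 mm high, 71 mm inside diameter.
- flask_a: Small conical clear flask, 72 mm wide at the foot, 104 mm high, beside the fixture; loose, not to be disturbed. Origin: centre of its underside, z up.
- flask_b: Small conical green flask, 72 mm wide at the foot, 104 mm high, to one side of the bench; loose, not to be disturbed. Origin: centre of its underside, z up.
- spare_jar: Small clear jar with red lid, 52 mm in diameter, 60 mm high, beside the fixture; loose, not to be disturbed. Origin: centre of its underside, z up.
- reagent: Amber bottle with black cap, 72 mm in diameter, 150 mm high, to one side of the bench; loose, not to be disturbed. Origin: centre of its underside, z up.
- white_jar: White jar with black lid, 76 mm in diameter, 120 mm high, to one side of the bench; loose, not to be disturbed. Origin: centre of its underside, z up.
- beaker: Glass beaker, 70 mm in diameter, 85 mm high, to one side of the bench; loose, not to be disturbed. Origin: centre of its underside, z up.
- blue_bottle: Clear bottle with blue cap, 68 mm in diameter, 160 mm high, to one side of the bench; loose, not to be disturbed. Origin: centre of its underside, z up.

How it is judged:
By the outcome, as a careful person would: the job done as asked, in the order asked, and still so for the second after the job is handed in, with the robot touching nothing.
It also fails if it takes over 43 s, if anything falls off the work surface, if the arm or the gripper's body presses on something with over 40 N, if the wrist force passes 120 N, or if a joint passes its speed limit or range.

## Working session

There is one attempt and no reset: what is moved stays moved. The work goes in short steps, Python scripts to look and compute and a tool call to move; the robot and the scene stay as the last step left them, time stands still between calls to the robot, and variables do not carry over. Pictures are saved under pics/ and viewed, at most 10 in all, crops included, and the job is handed in when it is done.

Besides the shell and the picture viewer there is one more tool, called after "Call:" as a command line: name --argument value ..., lists and objects as JSON in quotes. carry_out: Moves the arm, as the interface text tells. Shifts and turns lie within -1 to 1; 1 stands for 0.4 m of shift or 0.5 rad of turn. Its arguments: {"type":"object","properties":{"dp":{"type":"array","items":{"type":"array","items":{"type":"number","minimum":-1,"maximum":1}}},"angular":{"type":"array","items":{"type":"array","items":{"type":"number","minimum":-1,"maximum":1}}},"gripper":{"type":"array","items":{"type":"number"}},"force":{"type":"number"}},"required":["dp","angular","gripper"]}

```bash
mkdir -p pics; python3 - <<'E'
from workcell import read_state, eyes
import cv2
for n in("scene","top"):
    cv2.imwrite(f"pics/{n}0.png",eyes.snapshot(n)[:,:,::-1]); print(n,eyes.camera_model(n))
s=read_state();print(s)
E
```

```text
scene {'fx': 549.7496940028146, 'fy': 549.7496940028146, 'cx': 318.38768102820796, 'cy': 230.5652154829863, 'rvec': array([ 1.05079111,  2.5220603 , -0.91831491]), 'tvec': array([ 395.85468928, -221.28305429, 1562.89171384])}
top {'fx': 437.50981151195276, 'fy': 437.50981151195276, 'cx': 316.22426350702, 'cy': 240.59877640105145, 'rvec': array([ 2.12805925, -2.10505316,  0.20758645]), 'tvec': array([  10.15423823,  606.54782803, 1259.73020661])}
{'t': 0.1, 'qpos': array([69.73534908, 22.00884296,  0.93775367, 78.55671036, -0.36182921,
       79.53541543, -2.6664517 ]), 'dq': array([-0.05084219, -0.18000477,  0.02237154, -0.15919607, -0.02993454,
        0.02913749,  0.04311518]), 'tau': array([ 3.18841288e-03, -6.29130507e+01,  8.47599674e-01, -3.72755277e+01,
        1.68162701e-02,  1.04007771e-02,  1.21484936e-04]), 'tcp_pos': array([ 179.11855471, -598.35457061,  252.38480289]), 'orientation': array([-1.79901805e+02,  2.79973777e-04,  1.66624482e+01]), 'wrist_force': array([0.27623045, 0.03988464, 0.29686895]), 'wrist_torque': array([0.0003354 , 0.00632343, 0.00205862]), 'grasp_force': 0.0, 'opening': 1.000645246029442}
```

View pics/scene0.png

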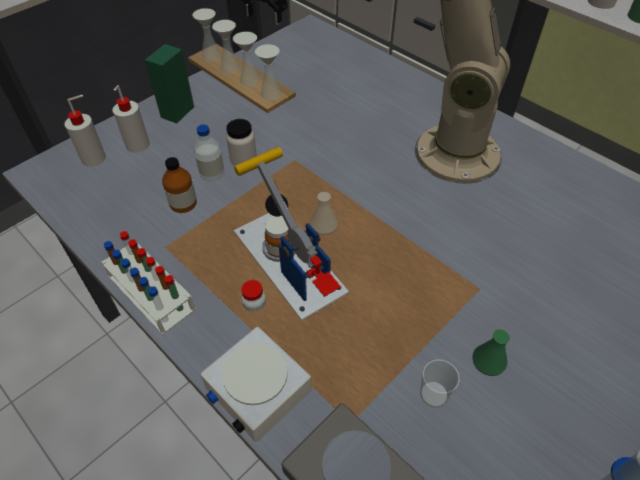

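View pics/top0.png

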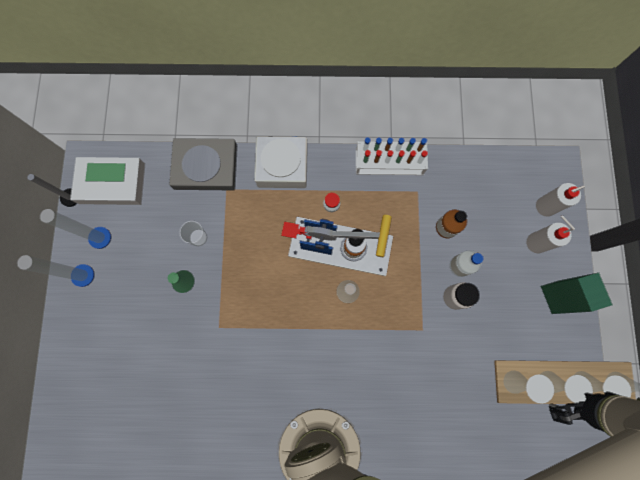

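The scene view shows the arm up, with the handle at about (260,160) and the red tab at (326,284). In the top view the plate spans (291–392, 219–272), the handle is at (384,236) and the tab at (291,231). I'll enlarge both for accurate pixels.

```bash
python3 - <<'E'
import cv2
a=cv2.imread("pics/top0.png")[185:305,270:430];cv2.imwrite("pics/topc.png",cv2.resize(a,None,fx=5,fy=5,interpolation=cv2.INTER_CUBIC))
a=cv2.imread("pics/scene0.png")[140:320,220:400];cv2.imwrite("pics/scc.png",cv2.resize(a,(594,594),interpolation=cv2.INTER_CUBIC))
E
```

```text
(no output)
```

View pics/topc.png

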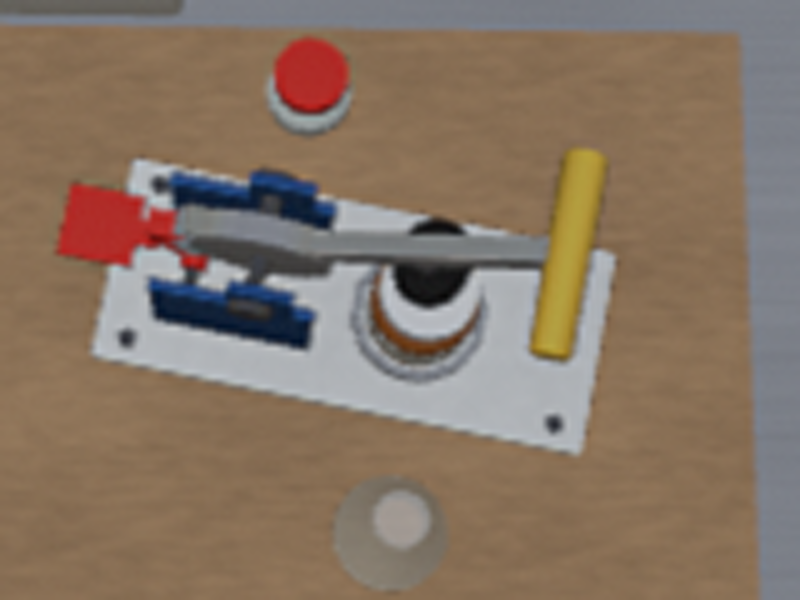

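View pics/scc.png

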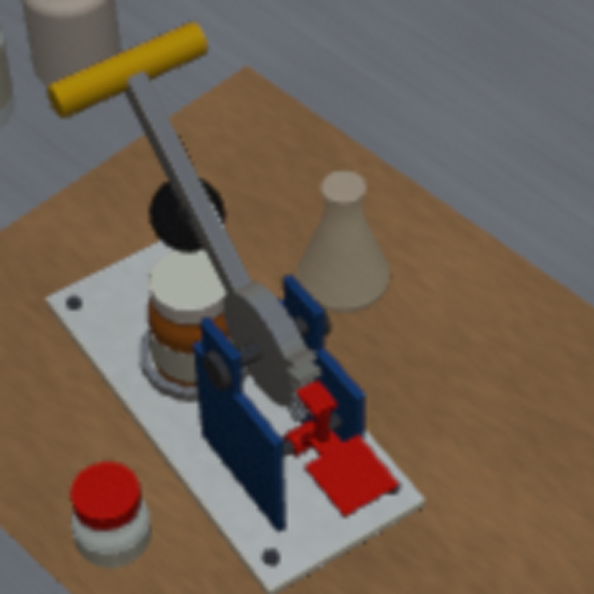

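In the top crop the plate corners are at (137,158), (615,255), (580,453) and (93,355). The handle axis is centred at about (569,253) and the tab at about (101,224). The scene crop puts the handle centre at (129,69) and the tab centre at (351,474).

```bash
cat >h.py <<'E'
import numpy as np,cv2
from workcell import read_state, eyes
def ray(n,uv):
    m=eyes.camera_model(n);R=cv2.Rodrigues(m["rvec"])[0];C=-R.T@m["tvec"]
    d=R.T@np.array([(uv[0]-m["cx"])/m["fx"],(uv[1]-m["cy"])/m["fy"],1]);return C,d
def plane(n,uv,z):
    C,d=ray(n,uv);return C+d*(z-C[2])/d[2]
def tri(a,b):
    (C,d),(E,e)=a,b;s=np.linalg.lstsq(np.c_[d,-e],E-C,rcond=None)[0]
    p,q=C+d*s[0],E+e*s[1];return (p+q)/2,np.linalg.norm(p-q)
T=lambda u,v:(270+u/5-.4,185+v/5-.4)
S=lambda u,v:(220+u/3.3-.35,140+v/3.3-.35)
E
python3 - <<'E'
from h import *
np.set_printoptions(precision=1,suppress=True)
c=[plane("top",T(*p),12) for p in[(137,158),(615,255),(580,453),(93,355)]]
print(np.array(c)); o=np.mean(c,0);print("centre",o)
for i,j in((0,1),(3,2),(1,2),(0,3)):
    d=c[i]-c[j];print(np.linalg.norm(d),np.degrees(np.arctan2(d[1],d[0])))
cs=[plane("scene",S(*p),12) for p in[(45,298),(270,592),(424,498)]];print(np.array(cs), (cs[0]+cs[2])/2)
print("handle",tri(ray("top",T(569,253)),ray("scene",S(129,69))))
print("tab",tri(ray("top",T(101,224)),ray("scene",S(351,474))),plane("top",T(101,224),100))
for n,p,z in(("spare",(311,75),60),("flaskTop",(402,520),104),("flaskfoot",(390,535),5)):print(n,plane("top",T(*p),z))
d=(c[0]+c[3]-c[1]-c[2]);d/=np.linalg.norm(d);y=np.array([-d[1],d[0],0])
o=o-[0,0,12]
for n,x,z in(("handle",60-200*np.cos(.7),130+200*np.sin(.7)),("tab",156,100),("hdown",-140,130)):print(n,o+d*x+[0,0,z])
print(d,y)
E
```

```text
[[ 694.1   78.6   12. ]
 [ 634.6 -222.4   12. ]
 [ 509.7 -197.9   12. ]
 [ 567.6  103.5   12. ]]
centre [601.5 -59.6  12. ]
306.8147569108002 78.81435508885048
306.9120938929925 79.12814798277812
127.30304670480736 -11.076202319842748
128.9837651329767 -11.118821829978712
[[ 637.1 -222.9   12. ]
 [ 694.7   80.6   12. ]
 [ 568.4  102.5   12. ]] [602.7 -60.2  12. ]
handle (array([ 583.6, -156.4,  253.4]), np.float64(0.2786392580125552))
tab (array([631.9,  94.3,  98.4]), np.float64(1.1901018046598129)) [631.1  94.6 100. ]
spare [735.5 -29.7  60. ]
flaskTop [459.1 -81.2 104. ]
flaskfoot [458.6 -81.3   5. ]
handle [ 583.7 -150.8  258.8]
tab [631.3  93.6 100. ]
hdown [ 574.7 -197.   130. ]
[0.2 1.  0. ] [-1.   0.2  0. ]
```

Call:
carry_out --dp '[[0.1,0.1,0.2],[0.55,0.87,0.37],[0.55,0.87,0.37],[0.55,0.87,0.37],[0.55,0.87,0.37],[0.55,0.87,0.37],[0.55,0.87,0.37],[0.55,0.87,0.37],[0.55,0.87,0.37],[0.55,0.87,0.37]]' --angular '[[0,0,-0.2],[0,0,-0.97],[0,0,-0.97],[0,0,-0.97],[0,0,-0.97],[0,0,-0.97],[0,0,-0.97],[0,0,-0.97],[0,0,-0.97],[0,0,-0.97]]' --gripper '[0,0,0,0,0,0,0,0,0,0]'

```text
t: 1.35
tcp_pos: [398.1, -252.5, 400.5]
orientation: [-180.0, 0.1, -11.3]
wrist_force: [-0.6, -1.1, 0.2]
opening: 0.005
grasp_force: 0.0
```

Call:
carry_out --dp '[[0.585,0.89,0],[0.585,0.89,0],[0.585,0.89,0],[0.585,0.89,0],[0.585,0.89,0],[0.585,0.89,0],[0.585,0.89,0],[0.585,0.89,-0.5],[0.585,0.89,-0.5],[0.585,0.89,-0.5]]' --angular '[[0,0,0],[0,0,0],[-0.51,0.1,0],[-0.51,0.1,0],[-0.51,0.1,0],[-0.51,0.1,0],[-0.51,0.1,0],[-0.51,0.1,0],[-0.51,0.1,0],[-0.51,0.1,0]]' --gripper '[0,0,0,0,0,0,0,0,0,0]'

```text
t: 2.6
tcp_pos: [633.4, 102.4, 210.6]
orientation: [165.0, 0.1, -11.3]
wrist_force: [0.0, -0.8, -0.9]
opening: -0.001
grasp_force: 0.0
```

```bash
python3 - <<'E'
from h import *
s=read_state();print(s["tcp_pos"],s["orientation"],s["dq"])
a=eyes.snapshot("scene")[140:320,220:420];b=eyes.snapshot("wrist")
cv2.imwrite("pics/p1.png",np.hstack([cv2.resize(a,(400,360)),cv2.resize(b,(400,300)) if 0 else cv2.copyMakeBorder(cv2.resize(b,(400,300)),0,60,0,0,0)])[:,:,::-1])
E
```

```text
[633.42450021 102.43426413 210.58886876] [ 1.65016370e+02  5.14475888e-02 -1.13031894e+01] [  4.97995996  12.89764254   2.41340388  45.9650599    5.63544581
 -53.37779199 -17.9359114 ]
```

View pics/p1.png

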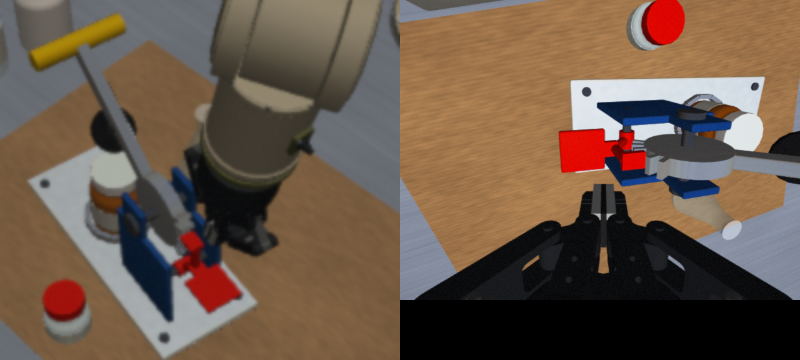

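The view shows the closed fingers above the red tab, with the arm still up. I'll press in small steps.

Call:
carry_out --dp '[[0,0,-0.1],[0,0,-0.17],[0,0,-0.19],[0,0,-0.205],[0,0,-0.22],[0,0,-0.23],[0,0,-0.24],[0,0,-0.245],[0,0,-0.25],[0,0,-0.25]]' --angular '[[0,0,0],[0,0,0],[0,0,0],[0,0,0],[0,0,0],[0,0,0],[0,0,0],[0,0,0],[0,0,0],[0,0,0]]' --gripper '[0,0,0,0,0,0,0,0,0,0]'

```text
t: 3.95
tcp_pos: [633.2, 105.4, 113.8]
orientation: [165.1, -0.0, -11.1]
wrist_force: [0.7, 1.5, 1.7]
opening: -0.001
grasp_force: 0.8
```

```bash
python3 - <<'E'
from h import *
s=read_state();print(s["tcp_pos"],s["wrist_force"])
a=eyes.snapshot("scene")[140:320,220:420];b=eyes.snapshot("wrist")
cv2.imwrite("pics/p2.png",np.hstack([cv2.resize(a,(400,360)),cv2.resize(b[50:410,120:520],(400,360))])[:,:,::-1])
E
```

```text
[633.22871234 105.43102271 113.78422194] [0.67104615 1.49733197 1.74092465]
```

View pics/p2.png

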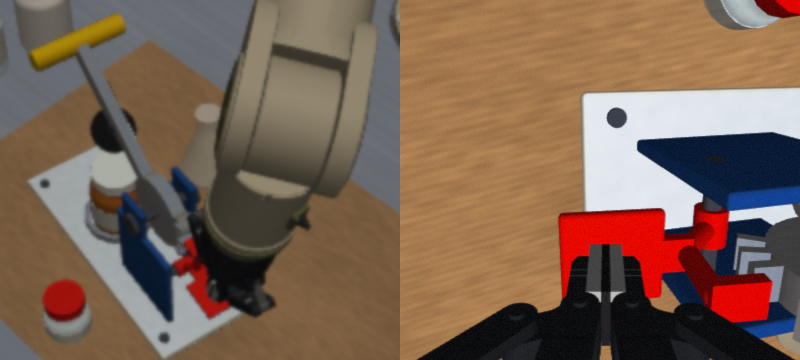

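The tips are on the tab and it has started to tip. I'll continue down.

Call:
carry_out --dp '[[0,0,-0.01],[0,0,-0.018],[0,0,-0.025],[0,0,-0.03],[0,0,-0.035],[0,0,-0.035]]' --angular '[[0,0,0],[0,0,0],[0,0,0],[0,0,0],[0,0,0],[0,0,0]]' --gripper '[0,0,0,0,0,0]'

```text
t: 4.8
tcp_pos: [633.1, 105.4, 99.6]
orientation: [165.1, 0.0, -11.1]
wrist_force: [0.7, 3.8, 2.5]
opening: 0.001
grasp_force: 1.6
```

Call:
carry_out --dp '[[0,0,-0.006],[0,0,-0.01],[0,0,-0.01]]' --angular '[[0,0,0],[0,0,0],[0,0,0]]' --gripper '[0,0,0]'

```text
t: 5.18
tcp_pos: [633.3, 105.6, 97.5]
orientation: [165.1, -0.1, -11.1]
wrist_force: [-3.4, 4.5, 13.3]
opening: -0.0
grasp_force: 6.7
```

Call:
carry_out --dp '[[0,0.01,0.1],[0,0.01,0.3],[0,0,0.6],[0,0,0.75],[-0.12,-0.65,0.75],[-0.12,-0.65,0.75],[-0.12,-0.65,0.75],[-0.12,-0.65,0.75],[-0.12,-0.65,0.75],[-0.12,-0.65,0.75]]' --angular '[[0,0,0],[0,0,0],[0,0,0],[0,0,0],[0.51,-0.1,0],[0.51,-0.1,0],[0.51,-0.1,0],[0.51,-0.1,0],[0.51,-0.1,0],[0.51,-0.1,0]]' --gripper '[0,0,0,0,0,0,0,0,0,0]'

```text
t: 6.42
tcp_pos: [583.9, -160.1, 395.5]
orientation: [179.8, 0.1, -11.6]
wrist_force: [-0.1, 0.7, 0.7]
opening: -0.001
grasp_force: 0.0
```

```bash
python3 - <<'E'
from h import *
s=read_state();print(s["tcp_pos"],s["orientation"],s["wrist_force"])
a=eyes.snapshot("scene")[140:320,220:420];b=eyes.snapshot("wrist")
cv2.imwrite("pics/p3.png",np.hstack([cv2.resize(a,(400,360)),cv2.resize(b,(400,360))])[:,:,::-1])
E
```

```text
[ 583.89042816 -160.13459717  395.5392002 ] [ 1.79843452e+02  5.95417683e-02 -1.16098361e+01] [-0.11764014  0.72402083  0.73176747]
```

View pics/p3.png

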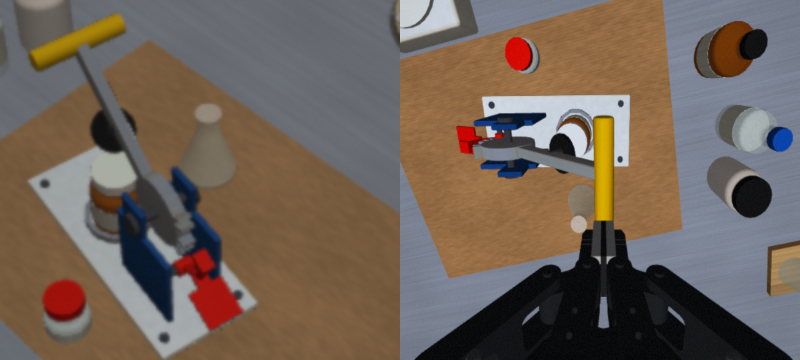

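The pawl is down and stays there. The arm is still up and the tool is lined up over the bar. I'll descend to just above it.

Call:
carry_out --dp '[[0,0,-0.12],[0,0,-0.22],[0,0,-0.22],[0,0,-0.22]]' --angular '[[0,0,0],[0,0,0],[0,0,0],[0,0,0]]' --gripper '[0,0,0,0]'

```text
t: 7.02
tcp_pos: [585.8, -153.9, 309.4]
orientation: [-180.0, -0.1, -11.1]
wrist_force: [-0.4, 0.6, 1.0]
opening: -0.003
grasp_force: 0.0
```

Call:
carry_out --dp '[[-0.003,-0.004,-0.03],[-0.005,-0.008,-0.055],[-0.008,-0.018,-0.07],[-0.01,-0.028,-0.088],[-0.013,-0.038,-0.104],[-0.015,-0.048,-0.12],[-0.017,-0.057,-0.138],[-0.018,-0.066,-0.156],[-0.02,-0.079,-0.189],[-0.02,-0.079,-0.189]]' --angular '[[0,0,0],[0,0,0],[0,0,0],[0,0,0],[0,0,0],[0,0,0],[0,0,0],[0,0,0],[0,0,0],[0,0,0]]' --gripper '[0,0,0,0,0,0,0,0,0,0]'

```text
t: 8.28
tcp_pos: [576.2, -185.9, 230.1]
orientation: [-179.9, 0.2, -11.1]
wrist_force: [0.1, 0.1, 0.1]
opening: -0.003
grasp_force: 0.0
```

```bash
python3 - <<'E'
from h import *
s=read_state();print(s["tcp_pos"],s["orientation"],s["wrist_force"])
a=eyes.snapshot("scene")[140:320,220:420];b=eyes.snapshot("wrist")
cv2.imwrite("pics/p4.png",np.hstack([cv2.resize(a,(400,360)),cv2.resize(b,(400,360))])[:,:,::-1])
E
```

```text
[ 576.17414267 -185.87062144  230.06668677] [-179.92074681    0.22010809  -11.11946862] [0.09615441 0.09191038 0.09484998]
```

View pics/p4.png

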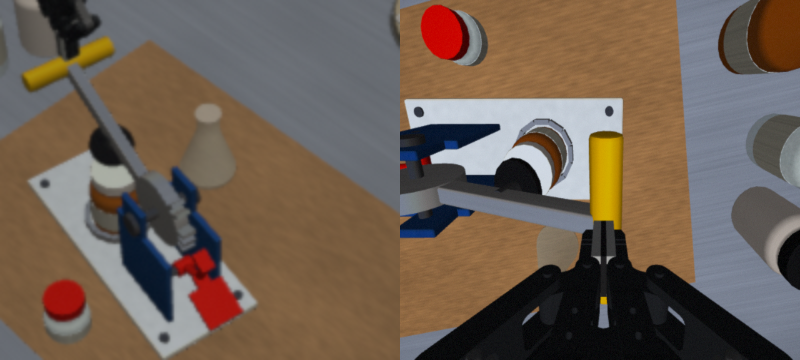

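The arm passed the tooth. The tips are centred on the bar and the jar is still standing.

Call:
carry_out --dp '[[-0.001,-0.006,-0.019],[-0.002,-0.012,-0.038],[-0.004,-0.016,-0.055],[-0.005,-0.02,-0.072],[-0.006,-0.024,-0.096],[-0.006,-0.028,-0.121],[-0.006,-0.029,-0.133],[-0.006,-0.03,-0.143],[-0.006,-0.03,-0.15],[-0.006,-0.03,-0.15]]' --angular '[[0,0,0],[0,0,0],[0,0,0],[0,0,0],[0,0,0],[0,0,0],[0,0,0],[0,0,0],[0,0,0],[0,0,0]]' --gripper '[0,0,0,0,0,0,0,0,0,0]'

```text
t: 9.62
tcp_pos: [574.7, -197.9, 171.9]
orientation: [-180.0, 0.0, -11.1]
wrist_force: [0.1, -0.9, 0.2]
opening: 0.002
grasp_force: 0.0
```

Call:
carry_out --dp '[[0,0,-0.005],[0,0,-0.01],[0,0,-0.014],[0,0,-0.014]]' --angular '[[0,0,0],[0,0,0],[0,0,0],[0,0,0]]' --gripper '[0,0,0,0]'

```text
t: 10.12
tcp_pos: [574.9, -198.2, 166.4]
orientation: [-180.0, 0.0, -11.1]
wrist_force: [0.3, -0.2, -0.2]
opening: -0.001
grasp_force: 0.0
```

Call:
carry_out --dp '[[0,0,-0.005],[0,0,-0.005]]' --angular '[[0,0,0],[0,0,0]]' --gripper '[0,0]'

```text
t: 10.38
tcp_pos: [574.8, -198.3, 164.4]
orientation: [-180.0, 0.0, -11.1]
wrist_force: [-0.1, 0.4, 0.4]
opening: 0.001
grasp_force: 0.0
```

Call:
carry_out --dp '[[0,0,-0.005]]' --angular '[[0,0,0]]' --gripper '[0]'

```text
t: 10.5
tcp_pos: [575.0, -198.4, 163.8]
orientation: [180.0, -0.0, -11.1]
wrist_force: [-8.1, 2.6, 18.4]
opening: 0.002
grasp_force: 9.4
```

```bash
python3 - <<'E'
from h import *
s=read_state();print(s["tcp_pos"],s["orientation"],s["wrist_force"])
a=eyes.snapshot("scene")[140:320,220:420];b=eyes.snapshot("wrist")
cv2.imwrite("pics/p5.png",np.hstack([cv2.resize(a,(400,360)),cv2.resize(b,(400,360))])[:,:,::-1])
E
```

```text
[ 574.96872953 -198.35259307  163.79983266] [ 1.79981881e+02 -4.05666155e-02 -1.11299122e+01] [-8.09031827  2.60220123 18.39370873]
```

View pics/p5.png

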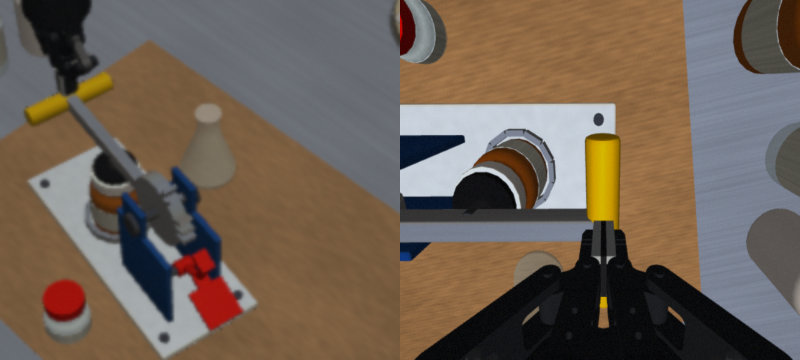

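The force rose sharply, to 18 N, at the predicted height, and the pad is on the lid. I'll retract straight up and check.

Call:
carry_out --dp '[[0,0,0.02],[0,0,0.1],[0,0,0.25],[0,0,0.4],[0,0,0.5],[0,0,0.5],[0,0,0.5],[0,0,0.5]]' --angular '[[0,0,0],[0,0,0],[0,0,0],[0,0,0],[0,0,0],[0,0,0],[0,0,0],[0,0,0]]' --gripper '[0,0,0,0,0,0,0,0]'

```text
t: 11.6
tcp_pos: [574.4, -198.4, 360.9]
orientation: [-180.0, 0.2, -11.1]
wrist_force: [0.7, 0.6, -0.2]
opening: 0.002
grasp_force: 0.0
```

```bash
python3 - <<'E'
from h import *
s=read_state();print(s["tcp_pos"],s["wrist_force"])
a=eyes.snapshot("scene");b=eyes.snapshot("wrist")
cv2.imwrite("pics/p6.png",np.hstack([cv2.resize(a[140:320,220:420],(400,360),interpolation=2),cv2.resize(b,(400,360))])[:,:,::-1])
# handle bar centroid (yellow) at scene, predicted vs arm angle
h=cv2.cvtColor(a,cv2.COLOR_RGB2HSV)[130:220,210:300];m=cv2.inRange(h,(18,170,90),(32,255,255))
ys,xs=np.nonzero(m);print("yellow",xs.mean()+210,ys.mean()+130)
c=eyes.camera_model("scene")
K=np.array([[c["fx"],0,c["cx"]],[0,c["fy"],c["cy"]],[0,0,1]])
d=np.array([.191,.982,0])
for q in(.6,.65,.68,.7,.72):
    f=.7-q;p=np.array([602,-60,0])+d*(60-200*np.cos(f))+[0,0,130+200*np.sin(f)]
    print(q,cv2.projectPoints(p,c["rvec"],c["tvec"],K,None)[0].ravel())
E
```

```text
[ 574.38150761 -198.37867919  360.93870098] [ 0.6835803   0.59019167 -0.23087804]
yellow 254.4945355191257 188.27322404371586
0.6 [253.83950783 183.44478801]
0.65 [254.08149915 186.27436186]
0.68 [254.27678384 188.01970911]
0.7 [254.42751096 189.20213056]
0.72 [254.59447833 190.39909596]
```

View pics/p6.png

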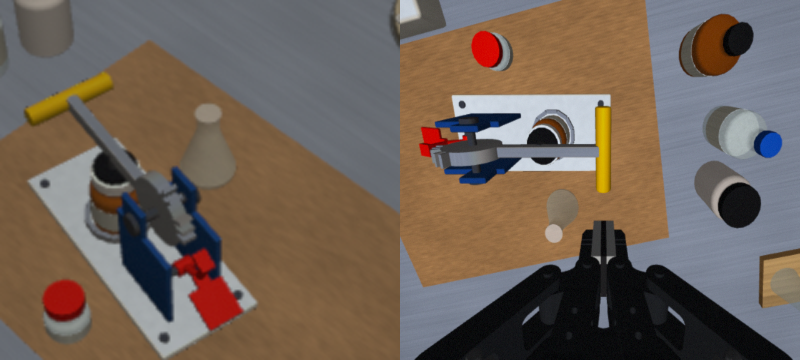

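The arm stays level with its pad on the lid, the jar is upright in its ring and the other glassware hasn't moved.

```bash
python3 -c "
from workcell import order
print(order.job_done())"
```

```text
the job is handed in; nothing more can be done
None
```

I pressed the pawl tab to its stop, then pushed the handle down until the rubber pad met the jar's lid (18 N at the expected height). The last pictures show the arm staying down, the sample jar upright in its ring and the nearby glassware unmoved; I handed the job in at about 12 s.

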